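Carry a row of components over to the test rack, order kept

TASK

Move the four components standing in the grey and black plastic rack over to the empty aluminium rack beside it, one in each place and in the same order from left to right as they stand now. Keep them upright, set each down gently (do not drop it), flat on the floor of its place, and leave the solder spool, the flux bottle and the screwdriver where they are.

Things in the scene. Friction and masses are not known exactly. Their poses are not given: they have to be found in the camera images.
- rack_from: Grey and black plastic rack, holds the four components at the start. Fixed, 292 mm long (y) x 74 (x). Four places in a row, centres at y = -105, -35, 35, 105 mm (+y: robot's left), each 58 x 58 mm inside, floor 8 mm above the bench; ribs between them (12 mm wide) and lips (8 mm) rise to 16 mm. Origin: centre of its underside on the bench, z up, yaw within 0.2 rad.
- rack_to: Aluminium rack, empty at the start, end to end with rack_from (left or right of it). Fixed, 292 mm long (y) x 74 (x). Four places in a row, centres at y = -105, -35, 35, 105 mm (+y: robot's left), each 58 x 58 mm inside, floor 8 mm above the bench; ribs between them (12 mm wide) and lips (8 mm) rise to 16 mm. Origin: centre of its underside on the bench, z up, yaw within 0.2 rad.
- capacitor: Can capacitor: upright plain cylinder in a black sleeve with a bare aluminium disc on top, diameter 36, height 52 mm, 40 to 100 g. Origin: centre of its underside; z up. Stands loose in a place of rack_from, yaw within 0.1 rad of the rack's.
- heatsink: Finned aluminium heatsink, 40 (x) x 40 (y) x 34 mm high, 45 to 115 g: an 8 mm base with six upright 3 mm fins that run along its x, so grip it along its x, on the fin ends. Origin: centre of its underside; z up. Stands loose in a place of rack_from, yaw within 0.1 rad of the rack's.
- transformer: Small transformer, 120 to 280 g: dark laminated steel core 20 (x) x 42 (y), top 40 mm above the underside, through a copper coil 34 (x) x 26 (y) from 4 to 32 mm up, on a black foot 36 (x) x 40 (y) x 4 mm. Best gripped along its x, on the coil. Origin: centre of its underside; z up. Stands loose in a place of rack_from, yaw within 0.1 rad of the rack's.
- choke: Round copper-wound ring choke lying flat, outer diameter 38, hole 18, height 28 mm, 50 to 130 g. Origin: centre of its underside; z up. Stands loose in a place of rack_from, yaw within 0.1 rad of the rack's.
- spool: Bystander: spool of solder standing on its flange, diameter 58, height 44 mm. Origin: centre of its underside.
- flux: Bystander: small amber bottle with a white cap, diameter 40, height 85 mm, standing. Origin: centre of its underside.
- screwdriver: Bystander: screwdriver 170 mm long lying along its x, handle to its -x, roughly across in front of the robot. Origin: under its middle.

How it is judged:
At the end, for the whole second after the job is handed in: Each component stands in rack_to in the order it had in rack_from (305 to 376 mm from its start), within 14 mm of its place's centre along each rack axis, underside 5 to 11.5 mm above the rack's underside, upright within 0.12 rad, at rest and released (x of capacitor in the frame of rack_to between -0.014 and 0.014 m and z of capacitor in the frame of rack_to between 0.005 and 0.0115 m and (y of capacitor in the frame of rack_to between -0.119 and -0.091 m or y of capacitor in the frame of rack_to between -0.049 and -0.021 m or y of capacitor in the frame of rack_to between 0.021 and 0.049 m or y of capacitor in the frame of rack_to between 0.091 and 0.119 m) and distance of capacitor from where it was at the start of the episode between 0.305 and 0.376 m and angle between each of capacitor, heatsink, transformer, choke's own z axis and vertical below 0.12 rad and linear speed of each of capacitor, heatsink, transformer, choke below 0.02 m/s and contact force between each of capacitor, heatsink, transformer, choke and the fingers below 0.05 N and x of heatsink in the frame of rack_to between -0.014 and 0.014 m and z of heatsink in the frame of rack_to between 0.005 and 0.0115 m and (y of heatsink in the frame of rack_to between -0.119 and -0.091 m or y of heatsink in the frame of rack_to between -0.049 and -0.021 m or y of heatsink in the frame of rack_to between 0.021 and 0.049 m or y of heatsink in the frame of rack_to between 0.091 and 0.119 m) and distance of heatsink from where it was at the start of the episode between 0.305 and 0.376 m and x of transformer in the frame of rack_to between -0.014 and 0.014 m and z of transformer in the frame of rack_to between 0.005 and 0.0115 m and (y of transformer in the frame of rack_to between -0.119 and -0.091 m or y of transformer in the frame of rack_to between -0.049 and -0.021 m or y of transformer in the frame of rack_to between 0.021 and 0.049 m or y of transformer in the frame of rack_to between 0.091 and 0.119 m) and distance of transformer from where it was at the start of the episode between 0.305 and 0.376 m and x of choke in the frame of rack_to between -0.014 and 0.014 m and z of choke in the frame of rack_to between 0.005 and 0.0115 m and (y of choke in the frame of rack_to between -0.119 and -0.091 m or y of choke in the frame of rack_to between -0.049 and -0.021 m or y of choke in the frame of rack_to between 0.021 and 0.049 m or y of choke in the frame of rack_to between 0.091 and 0.119 m) and distance of choke from where it was at the start of the episode between 0.305 and 0.376 m); the robot touches nothing.
It fails at once if the spool, flux bottle or screwdriver is disturbed (moved more than 20 mm) (distance of any of spool, flux, screwdriver from where it was at the start of the episode above 0.02 m).
It fails at once if a component is dropped (in free fall with its underside more than 45 mm above the bench) ((height (world z) of capacitor above 0.045 m and contact force between capacitor and anything else below 0.005 N) or (height (world z) of heatsink above 0.045 m and contact force between heatsink and anything else below 0.005 N) or (height (world z) of transformer above 0.045 m and contact force between transformer and anything else below 0.005 N) or (height (world z) of choke above 0.045 m and contact force between choke and anything else below 0.005 N)).
It fails at once if a component is tipped over (more than 0.8 rad) (angle between any of capacitor, heatsink, transformer, choke's own z axis and vertical above 0.8 rad).
It also fails if it takes over 106 s, if anything falls off the work surface, if the arm or the gripper's body presses on something with over 40 N, if the wrist force passes 120 N, or if a joint passes its speed limit or range.

ROBOT

A 6-joint arm with a two-finger parallel gripper is mounted at the origin on the work surface. World frame = base frame: x ahead of the robot, y to its left, z up, the work surface at z = 0. Lengths are in m, angles in rad, forces in N, time in s.
With the tool pointing down it reaches from about 0.3 to 1 m from the base axis. Payload 5.1 kg.
Tool frame: the origin (TCP) lies midway between the tips of the shut fingers; the grasp point (between the pads) lies 19 mm behind it; x points along the fingers, y is the direction in which the jaws open and shut, and the axes are right-handed (so a half turn about x gives the same grasp; the last joint's range is limited). The gripper opens to 95 mm and grips with 3 to 60 N. Pads are 20 mm wide; open, the fingers measure 119 mm over their backs; the gripper's body (75 mm by 180 mm) begins 59 mm behind the grasp point.
Start: joints at [-1.204, 0.124, 1.65, -0, 1.367, -0.083], TCP at [0.283, -0.585, 0.215] pointing down, gripper open.
Joint ranges: [-2.61, 2.61], [-1.02, 2.33], [0.03, 2.71], [-1.35, 4.49], [0.32, 2.68], [-2.91, 2.91]. Speed limits (rad/s): [2.57, 2.57, 3.14, 3.14, 3.14, 3.14].

INTERFACE

Orientations are given as [roll, pitch, yaw] about the fixed x, y, z axes, in that order (R = Rz(yaw) Ry(pitch) Rx(roll)).
In Python, from rig import bot, optics gives the robot as it stands.
- The arm moves only by the tool move_arm, never from a script. Its argument "increments" is a list of rows, each a list of 3 entries, a list of its own where there are three numbers: the gripper command: -1 is fully open, 1 is shut, values between are in proportion, then the shift along the tool's x, y, z scaled (see below), then the turn, a rotation vector about the tool's x, y, z scaled (see below). In form: [[fingers, [dx, dy, dz], [ax, ay, az]], ...]. A call has 1 to 5 rows; each row shifts and turns the commanded pose from where the row before left it, along the tool's axes as they then stand; what a row does not reach is not made up. The controller multiplies each number of a shift by 0.03 m and each number of a turn by 180 degrees. A row lasts 1/12 s, in which the tool goes at most 41.7 mm and 7.16 degrees, less where a joint would pass 70% of its speed; a pose out of reach is approached as far as the arm can. A call with a number of a shift or a turn outside -1 to 1 is refused whole. A call with a gripper value outside its range is refused whole. The fingers move at their own pace and stop on an object; the grip force is fixed at half the most. Time passes only in rows, so rows that do not move let the fingers close. It gives the time, the measured TCP pose, the force and the opening at its end, in the units of the state.
- bot.get_state(): the state, without advancing time (a new reading comes with each control period).
- optics.snapshot(name): name is "scene" or "top" or "wrist"; returns a dict with "frame" (420x560x3 uint8, red, green, blue), "range_z" (420x560 float32, m along the optical axis (not along the pixel's ray), 0 where there is no reading), "fovy" (degrees; the focal length in pixels is half the picture's height over the tangent of half this angle, whatever the lens; pixels are square), "cx", "cy" (the principal point, pixels), "R" (3x3) and "t" (3): a world point X has camera coordinates R X + t. Camera axes: x right, y down, z forward; pixel columns grow to the right and rows downward; lengths in m; the calibration is good to about 2 mm. A picture is of the moment at which its call begins.
- bot.close_job(): hands the job in, once; it reports no verdict.
The state is a dict: "time_s": time; "joint_pos": joint angles; "qvel": joint speeds; "effort": joint torques, N m; "tcp_pos": TCP position; "ee_rot": TCP orientation; "ft_force": force on the tool from outside, world axes, zero at the start; "wrist_torque": the same for the moment, N m; "grip_width": finger opening in m.
Only numpy, scipy, OpenCV 4.12 (cv2) and the standard library are available. Lean on these libraries where they do the work, as an engineer would, in place of code of your own. Each camera call takes 0.05 s, during which the arm holds its last target. There are 200 camera calls.

## Working session

There is one attempt and no reset: what is moved stays moved. The work goes in short steps, Python scripts to look and compute and a tool call to move; the robot and the scene stay as the last step left them, time stands still between calls to the robot, and variables do not carry over. Pictures are saved under pics/ and viewed, about 12 in all and at most 16, crops included, and the job is handed in when it is done.

Besides the shell and the picture viewer there is one more tool, called after "Call:" in YAML: its name, and indented under it one key for each argument. move_arm: Moves the arm, as the interface text tells. Shifts and turns lie within -1 to 1; 1 stands for 0.03 m of shift or 180 degrees of turn. Its arguments: {"type":"object","properties":{"increments":{"type":"array"}},"required":["increments"]}

```bash
mkdir -p pics; cat > h.py <<'E'
import numpy as np, cv2
from rig import bot, optics
def snap(n,f=None):
    s=optics.snapshot(n); np.savez('%s.npz'%(f or n),**s)
    if f: cv2.imwrite('pics/%s.png'%f, s['frame'][:,:,::-1])
    return s
def cloud(s):
    h,w=s['range_z'].shape; f=h/2/np.tan(np.radians(s['fovy'])/2)
    u,v=np.meshgrid(np.arange(w),np.arange(h)); z=s['range_z']
    P=np.stack([(u-s['cx'])/f*z,(v-s['cy'])/f*z,z],-1)
    return (P-s['t'])@s['R']
E
python3 - <<'E'
from h import *
print(bot.get_state())
for n in ('scene','top'):
    s=snap(n,n+'1'); print(n,s['fovy'],s['cx'],s['cy'],s['R'],s['t'],(s['range_z']>0).mean())
E
```

```text
{'time_s': 0.0, 'joint_pos': array([-1.20356075e+00,  1.24479931e-01,  1.65167623e+00,  7.45984109e-07,
        1.36751813e+00, -8.26056809e-02]), 'qvel': array([-6.18396328e-04, -2.68114965e-03,  2.34431455e-04,  3.17135069e-04,
       -1.17233846e-04, -8.18573130e-05]), 'effort': array([-7.97407010e-04, -4.17611682e+01, -3.59931099e+01,  7.72448326e-02,
        4.91247419e-02, -1.74479574e-04]), 'tcp_pos': array([ 0.28237061, -0.58473937,  0.21340204]), 'ee_rot': array([-1.65375284,  1.56871469,  1.93768092]), 'ft_force': array([-0.34770854, -0.1794689 ,  0.19542139]), 'wrist_torque': array([-0.00467002, -0.10330103,  0.03401916]), 'grip_width': 0.0948886236300459}
scene 44.75755651264457 280.9981511081285 208.84154962594795 [[-0.03676379  0.9993072  -0.00579256]
 [ 0.77716538  0.02494645 -0.62880176]
 [-0.62822162 -0.02761891 -0.77754408]] [ 0.01658228 -0.45021813  1.38002141] 0.9961054421768708
top 48.64242344128676 281.09307571800423 201.8855963385898 [[ 0.00762136 -0.99953799  0.02942321]
 [-0.99550311 -0.01036237 -0.09416035]
 [ 0.09442174 -0.02857326 -0.99512216]] [-0.01623658  0.61948279  0.9562797 ] 0.9959183673469387
```

View pics/top1.png

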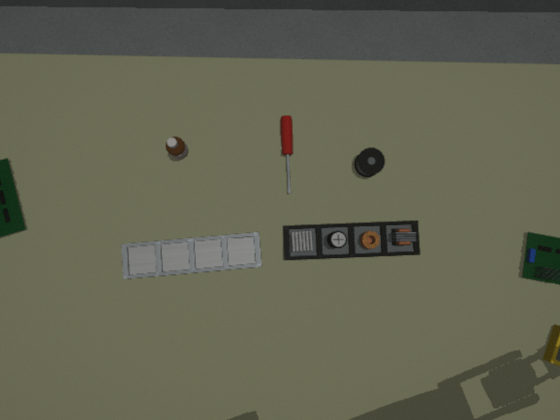

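View pics/scene1.png

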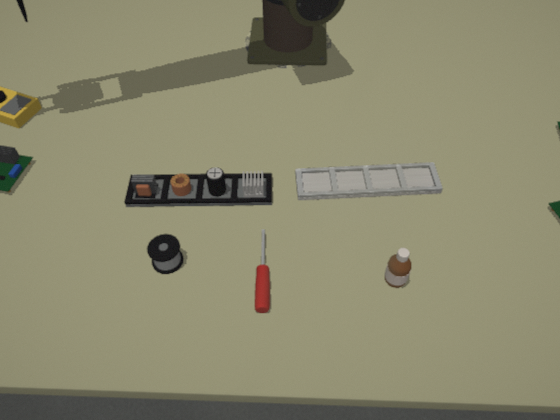

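The top view shows the aluminium rack on the robot's left (columns 122–261, rows 235–277). The plastic rack (284–419, 222–259) holds, left to right, heatsink, capacitor, choke and transformer. Next I'll measure heights and positions.

```bash
python3 - <<'E'
from h import *
for n,boxes in (('top1',((262,105,440,285),(110,225,275,290))),('scene1',((115,150,285,215),(285,150,455,215)))):
    s=dict(np.load(n+'.npz')); P=cloud(s)
    b=P[...,2]; m=(s['range_z']>0)&(abs(b)<.01); print(n,'bench med',np.median(b[m]),'sd',b[m].std())
    for (u0,v0,u1,v1) in boxes:
        Q=P[v0:v1,u0:u1].reshape(-1,3)
        R=Q[(Q[:,2]>.005)&(Q[:,2]<.02)]; R=R[(R[:,0]<.46)&(R[:,0]>.3)] 
        r=cv2.minAreaRect((R[:,:2]*1000).astype(np.float32)); print(' rect',np.round(r[0],1),np.round(r[1],1),round(r[2],2),len(R), 'z hist',np.histogram(R[:,2],np.arange(.005,.0211,.002))[0])
        for (z0,) in ((.024,),):
            M=((P[...,2]>z0)&(P[...,2]<.2)).astype(np.uint8)
            M[:v0]=0;M[v1:]=0;M[:,:u0]=0;M[:,u1:]=0
            k,l,st,c=cv2.connectedComponentsWithStats(M)
            for i in range(1,k):
                if st[i,4]>15:
                    q=P[l==i]; print('  obj',st[i,:5],'med',np.round(np.median(q,0),4),'min',np.round(q.min(0),4),'max',np.round(q.max(0),4))
t=cv2.imread('pics/top1.png')[210:290,110:430]; s=cv2.imread('pics/scene1.png')[145:215,120:450]
t=cv2.resize(t,(800,200),interpolation=cv2.INTER_CUBIC); s=cv2.resize(s,(800,170),interpolation=cv2.INTER_CUBIC)
cv2.imwrite('pics/c1.png',np.vstack([t,s]))
E
```

```text
top1 bench med -0.00018732957608640633 sd 0.0021589714859674447
 rect [0. 0.] [0. 0.] 0.0 0 z hist [0 0 0 0 0 0 0 0]
  obj [283 115   9  38 169] med [ 0.7701 -0.0224  0.0255] min [ 0.728  -0.0313  0.024 ] max [ 0.8098 -0.0134  0.0299]
  obj [358 147  27  27 576] med [ 0.7091 -0.2004  0.0437] min [ 0.6814 -0.2287  0.0378] max [ 0.7377 -0.1725  0.0483]
  obj [393 228  24  17 307] med [ 0.5492 -0.2678  0.046 ] min [ 0.5325 -0.2928  0.0241] max [ 0.5664 -0.2494  0.0516]
  obj [302 231   4  20  41] med [ 0.5372 -0.0585  0.0407] min [ 0.5185 -0.061   0.0241] max [ 0.558  -0.0557  0.0455]
  obj [306 231   3  19  40] med [ 0.5394 -0.0649  0.0402] min [ 0.5206 -0.0672  0.0256] max [ 0.5581 -0.063   0.0457]
  obj [309 231   4  19  45] med [ 0.5394 -0.0728  0.0408] min [ 0.5207 -0.0755  0.0244] max [ 0.5585 -0.0702  0.0456]
  obj [328 230  19  18 259] med [ 0.5416 -0.1253  0.0587] min [ 0.5252 -0.1441  0.0259] max [ 0.5601 -0.11    0.0634]
  obj [361 231  19  17 212] med [ 0.5424 -0.1981  0.0355] min [ 0.5257 -0.2177  0.0243] max [ 0.5596 -0.1812  0.0403]
  obj [292 232   3  19  35] med [ 0.534
[... 957 characters left out ...]
0242] max [ 0.5585 -0.055   0.0445]
  obj [253 171   2  21  36] med [ 0.5421 -0.0507  0.0435] min [ 0.5182 -0.0534  0.0267] max [ 0.5583 -0.0487  0.047 ]
  obj [257 171   2  21  39] med [ 0.5432 -0.043   0.043 ] min [ 0.5177 -0.0455  0.0251] max [ 0.5588 -0.041   0.0454]
  obj [261 170   2  23  40] med [ 0.5467 -0.0353  0.0428] min [ 0.5175 -0.0373  0.0246] max [ 0.5579 -0.0329  0.0464]
  obj [170 173  20  19 285] med [ 0.5467 -0.1991  0.0368] min [ 0.5225 -0.2184  0.0241] max [ 0.5615 -0.1809  0.0414]
  obj [131 174  25  19 403] med [ 0.5577 -0.2676  0.0455] min [ 0.5375 -0.2914  0.0241] max [ 0.5684 -0.248   0.0533]
 rect [438.  194.4] [ 50.5 359.4] 1.63 76 z hist [55  0  0  0  0 10  9  2]
```

View pics/c1.png

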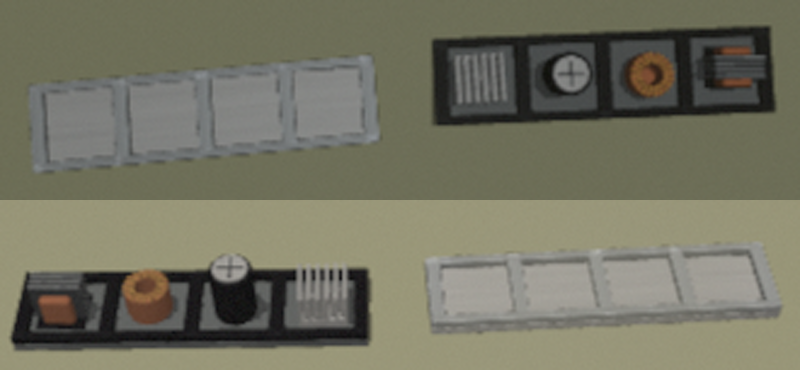

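The crop confirms the order heatsink, capacitor, choke, transformer. The rack rectangle fit used the wrong x range, so I'll refit it.

```bash
python3 - <<'E'
from h import *
for n in ('top1','scene1'):
    P=cloud(dict(np.load(n+'.npz'))).reshape(-1,3)
    for nm,y0,y1 in (('from',-.36,-.005),('to',.005,.40)):
        R=P[(P[:,0]>.47)&(P[:,0]<.63)&(P[:,1]>y0)&(P[:,1]<y1)&(P[:,2]>.0115)&(P[:,2]<.021)]
        M=np.zeros((400,800),np.uint8)
        k=np.array([np.sum(np.hypot(*(R[:,:2]-r[:2]).T)<.005) for r in R]); R=R[k>4]
        r=cv2.minAreaRect((R[:,:2]*1000).astype(np.float32)); print(n,nm,np.round(r[0],1),np.round(r[1],1),round(r[2],2),len(R),np.median(R[:,2]))
    # component xy rects (upper parts)
    for nm,y0,y1,z in (('heat',-.085,-.02,.03),('cap',-.16,-.10,.054),('choke',-.225,-.175,.030),('tr',-.30,-.24,.042),('spool',-.24,-.16,.03),('flux',.1,.35,.04)):
        xx=(.5,.6) if nm not in('spool','flux') else (.62,.85)
        R=P[(P[:,0]>xx[0])&(P[:,0]<xx[1])&(P[:,1]>y0)&(P[:,1]<y1)&(P[:,2]>z)&(P[:,2]<.12)]
        if len(R)>3:
            r=cv2.minAreaRect((R[:,:2]*1000).astype(np.float32)); print('  ',nm,np.round(r[0],1),np.round(r[1],1),round(r[2],2),'ztop',np.round(np.percentile(R[:,2],90),4))
E
```

```text
top1 from [ 541.7 -163.4] [ 74.  291.9] 2.78 1944 0.01563493903105867
top1 to [507.  177.8] [ 73.9 292.2] 5.46 1669 0.01564828522584073
   heat [537.9 -54.6] [39.6 40.2] 4.15 ztop 0.0437
   cap [ 542.7 -127.3] [34.9 33.4] 1.03 ztop 0.0615
   choke [ 542.6 -199.5] [36.4 33.7] 89.96 ztop 0.038
   tr [ 548.3 -271.1] [23.  43.4] 0.11 ztop 0.0495
   spool [ 709.6 -200.6] [56.2 56.2] 1.4 ztop 0.0459
   flux [733.5 211.1] [36.8 38.9] 43.26 ztop 0.0849
scene1 from [ 541.5 -162.9] [ 78.6 291.9] 2.86 2042 0.017081751905356525
scene1 to [507.  177.8] [ 76.9 291.9] 5.24 1797 0.01724520135333694
   heat [537.8 -54.2] [44.1 40. ] 4.15 ztop 0.0451
   cap [ 542.1 -127.2] [37.2 33.9] 26.33 ztop 0.0629
   choke [ 542.7 -199.5] [38.1 37.3] 64.47 ztop 0.0397
   tr [ 552.1 -269.9] [42.9 29. ] 89.59 ztop 0.0513
   spool [ 709.2 -200.2] [56.9 56.6] 38.68 ztop 0.0473
   flux [738.1 211.2] [39.5 32.4] 67.84 ztop 0.0867
```

```bash
cat >> h.py <<'E'
from scipy.spatial.transform import Rotation as Ro
def pose():
    s=bot.get_state(); return np.array(s['tcp_pos']),Ro.from_euler('xyz',s['ee_rot']).as_matrix(),s
def goal(yaw,R):  # tool x down, tool y along +-yaw
    y=np.array([np.cos(yaw),np.sin(yaw),0]); y*=np.sign(y@R[:,1]) or 1
    x=np.array([0,0,-1.]); return np.stack([x,y,np.cross(x,y)],1)
def plan(*wps,yaw=np.radians(4)):
    """wps: (x,y,z) in mm; prints scaled rows"""
    p,R,s=pose(); print('t',round(s['time_s'],2),'at',np.round(p*1000,1),'jaw yaw',np.round(np.degrees(np.arctan2(R[1,1],R[0,1])),2),'tilt',np.round(np.degrees(np.arccos(-R[2,0])),2),'F',np.round(s['ft_force'],1),'w',round(s['grip_width'],4))
    for w in wps:
        w=np.array(w)/1000; G=goal(yaw,R); rv=Ro.from_matrix(R.T@G).as_rotvec()
        n=int(max(np.ceil(np.linalg.norm(w-p)/.0295),np.ceil(np.degrees(np.linalg.norm(rv))/7),1))
        for i in range(n):
            print([list(map(float,np.round(R.T@((w-p)/n)/.03,2))),list(map(float,np.round(rv/n/np.pi,3)))]) if i<25 else 0
            R=R@Ro.from_rotvec(rv/n).as_matrix()
        p=w; print('--')
E
python3 - <<'E'
from h import *
plan((300,-480,210),(538,-54,90))
E
```

```text
t 0.1 at [ 282.4 -584.8  213.5] jaw yaw -64.23 tilt 0.11 F [0.5 0.4 0. ] w 0.0951
[[0.01, -0.29, -0.2], [-0.038, -0.0, 0.0]]
[[0.01, -0.26, -0.24], [-0.038, -0.0, 0.0]]
[[0.01, -0.23, -0.27], [-0.038, -0.0, 0.0]]
[[0.01, -0.2, -0.29], [-0.038, -0.0, 0.0]]
[[0.01, -0.16, -0.31], [-0.038, -0.0, 0.0]]
[[0.01, -0.12, -0.33], [-0.038, -0.0, 0.0]]
[[0.01, -0.08, -0.34], [-0.038, -0.0, 0.0]]
[[0.01, -0.04, -0.35], [-0.038, -0.0, 0.0]]
[[0.01, -0.0, -0.35], [-0.038, -0.0, 0.0]]
[[0.01, 0.04, -0.35], [-0.038, -0.0, 0.0]]
--
[[0.22, 0.49, -0.76], [-0.0, 0.0, -0.0]]
[[0.22, 0.49, -0.76], [-0.0, 0.0, -0.0]]
[[0.22, 0.49, -0.76], [-0.0, 0.0, -0.0]]
[[0.22, 0.49, -0.76], [-0.0, 0.0, -0.0]]
[[0.22, 0.49, -0.76], [-0.0, 0.0, -0.0]]
[[0.22, 0.49, -0.76], [-0.0, 0.0, -0.0]]
[[0.22, 0.49, -0.76], [-0.0, 0.0, -0.0]]
[[0.22, 0.49, -0.76], [-0.0, 0.0, -0.0]]
[[0.22, 0.49, -0.76], [-0.0, 0.0, -0.0]]
[[0.22, 0.49, -0.76], [-0.0, 0.0, -0.0]]
[[0.22, 0.49, -0.76], [-0.0, 0.0, -0.0]]
[[0.22, 0.49, -0.76], [-0.0, 0.0, -0.0]]
[[0.22, 0.49, -0.76], [-0.0, 0.0, -0.0]]
[[0.22, 0.49, -0.76], [-0.0, 0.0, -0.0]]
[[0.22, 0.49, -0.76], [-0.0, 0.0, -0.0]]
[[0.22, 0.49, -0.76], [-0.0, 0.0, -0.0]]
[[0.22, 0.49, -0.76], [-0.0, 0.0, -0.0]]
[[0.22, 0.49, -0.76], [-0.0, 0.0, -0.0]]
--
```

Call:
move_arm:
  increments:
    - [-1, [0.01, -0.29, -0.2], [-0.038, 0, 0]]
    - [-1, [0.01, -0.26, -0.24], [-0.038, 0, 0]]
    - [-1, [0.01, -0.23, -0.27], [-0.038, 0, 0]]
    - [-1, [0.01, -0.2, -0.29], [-0.038, 0, 0]]
    - [-1, [0.01, -0.16, -0.31], [-0.038, 0, 0]]

```text
time_s: 0.52
tcp_pos: [0.2912, -0.5324, 0.2124]
ee_rot: [-2.223, 1.57, 1.971]
ft_force: [0.4, -0.0, 0.4]
grip_width: 0.0951
```

Call:
move_arm:
  increments:
    - [-1, [0.01, -0.12, -0.33], [-0.038, 0, 0]]
    - [-1, [0.01, -0.08, -0.34], [-0.038, 0, 0]]
    - [-1, [0.01, -0.04, -0.35], [-0.038, 0, 0]]
    - [-1, [0.01, 0, -0.35], [-0.038, 0, 0]]
    - [-1, [0.01, 0.04, -0.35], [-0.038, 0, 0]]

```text
time_s: 0.93
tcp_pos: [0.3001, -0.4805, 0.211]
ee_rot: [-2.764, 1.57, 2.027]
ft_force: [0.0, 0.5, -0.3]
grip_width: 0.0955
```

Call:
move_arm:
  increments:
    - [-1, [0.12, 0.49, -0.76], [0, 0, 0]]
    - [-1, [0.12, 0.49, -0.76], [0, 0, 0]]
    - [-1, [0.12, 0.49, -0.76], [0, 0, 0]]
    - [-1, [0.12, 0.49, -0.76], [0, 0, 0]]
    - [-1, [0.12, 0.49, -0.76], [0, 0, 0]]

```text
time_s: 1.35
tcp_pos: [0.3654, -0.3609, 0.193]
ee_rot: [-2.6, 1.57, 2.185]
ft_force: [0.7, 0.2, 0.9]
grip_width: 0.0949
```

Call:
move_arm:
  increments:
    - [-1, [0.12, 0.49, -0.76], [0, 0, 0]]
    - [-1, [0.12, 0.49, -0.76], [0, 0, 0]]
    - [-1, [0.12, 0.49, -0.76], [0, 0, 0]]
    - [-1, [0.12, 0.49, -0.76], [0, 0, 0]]
    - [-1, [0.12, 0.49, -0.76], [0, 0, 0]]

```text
time_s: 1.77
tcp_pos: [0.4304, -0.2418, 0.1751]
ee_rot: [-2.285, 1.57, 2.5]
ft_force: [0.6, -0.3, -0.3]
grip_width: 0.0953
```

Call:
move_arm:
  increments:
    - [-1, [0.12, 0.49, -0.76], [0, 0, 0]]
    - [-1, [0.12, 0.49, -0.76], [0, 0, 0]]
    - [-1, [0.12, 0.49, -0.76], [0, 0, 0]]
    - [-1, [0.12, 0.49, -0.76], [0, 0, 0]]
    - [-1, [0.12, 0.49, -0.76], [0, 0, 0]]

```text
time_s: 2.18
tcp_pos: [0.4954, -0.1228, 0.1571]
ee_rot: [-1.888, 1.57, 2.897]
ft_force: [-0.1, -0.8, 0.7]
grip_width: 0.095
```

```bash
python3 - <<'E'
from h import *
s=snap('wrist','w1'); P=cloud(s); 
plan((538,-54.4,120),(538,-54.4,40))
E
```

```text
t 2.23 at [ 496.5 -119.4  156.3] jaw yaw 4.31 tilt 0.21 F [0.7 1.9 0.4] w 0.095
[[0.41, 0.51, -0.68], [0.001, -0.0, 0.0]]
[[0.4, 0.51, -0.69], [0.001, -0.0, 0.0]]
[[0.4, 0.51, -0.69], [0.001, -0.0, 0.0]]
--
[[0.89, -0.0, 0.0], [-0.0, 0.0, -0.0]]
[[0.89, -0.0, 0.0], [-0.0, 0.0, -0.0]]
[[0.89, -0.0, 0.0], [-0.0, 0.0, -0.0]]
--
```

View pics/w1.png

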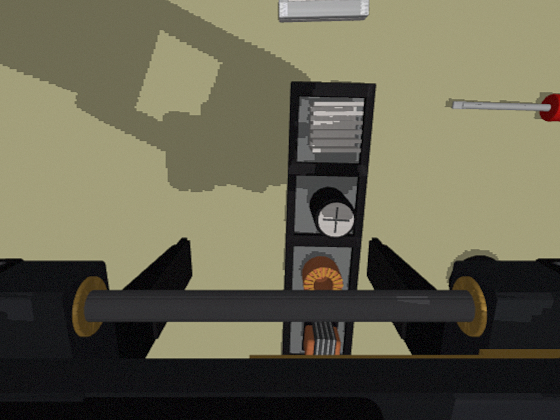

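The wrist view shows the heatsink at about (336,125), the capacitor at (336,218) and the choke at (323,285), all standing undisturbed. The jaws line up with the rack's x. Moving over the heatsink and part way down.

Call:
move_arm:
  increments:
    - [-1, [0.41, 0.51, -0.68], [0, 0, 0]]
    - [-1, [0.4, 0.51, -0.69], [0, 0, 0]]
    - [-1, [0.4, 0.51, -0.69], [0, 0, 0]]
    - [-1, [0.89, 0, 0], [0, 0, 0]]
    - [-1, [0.89, 0, 0], [0, 0, 0]]

```text
time_s: 2.65
tcp_pos: [0.5379, -0.0583, 0.068]
ee_rot: [1.295, 1.568, -0.201]
ft_force: [-0.1, -0.9, -0.6]
grip_width: 0.0951
```

Call:
move_arm:
  increments:
    - [-1, [0.5, 0, 0], [0, 0, 0]]
    - [-1, [0, 0, 0], [0, 0, 0]]

```text
time_s: 2.82
tcp_pos: [0.5328, -0.0584, 0.0481]
ee_rot: [-1.847, 1.562, 2.938]
ft_force: [-1.2, -0.2, -1.3]
grip_width: 0.0952
```

```bash
python3 - <<'E'
from h import *
snap('scene','s2'); plan((538,-54.4,20.5))
E
```

```text
t 2.87 at [534.4 -58.8  50.5] jaw yaw 4.18 tilt 0.31 F [-0.3 -0.5 -0.1] w 0.0953
[[0.5, 0.07, -0.07], [0.001, -0.0, 0.001]]
[[0.5, 0.07, -0.07], [0.001, -0.0, 0.001]]
--
```

```bash
python3 -c "
import cv2;a=cv2.imread('pics/s2.png')[120:240,180:340];cv2.imwrite('pics/s2c.png',cv2.resize(a,(640,480),interpolation=2))"
```

```text
(no output)
```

View pics/s2c.png

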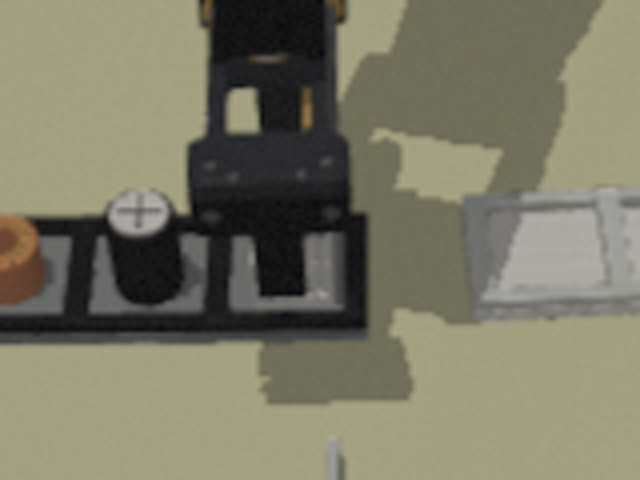

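The open front finger is centred on the heatsink's end, slightly to the right side (−y), as the numbers say. Correcting and descending.

Call:
move_arm:
  increments:
    - [-1, [0.4, 0.08, -0.1], [0, 0, 0]]
    - [-1, [0.4, 0.06, -0.05], [0, 0, 0]]
    - [-1, [0, 0, 0], [0, 0, 0]]
    - [-1, [0, 0, 0], [0, 0, 0]]
    - [-1, [0, 0, 0], [0, 0, 0]]

```text
time_s: 3.28
tcp_pos: [0.5407, -0.0545, 0.0293]
ee_rot: [1.283, 1.57, -0.215]
ft_force: [-0.2, 0.7, -0.3]
grip_width: 0.0953
```

```bash
python3 - <<'E'
from h import *
plan((538,-54.4,20.5))
E
```

```text
t 3.28 at [540.7 -54.5  29.3] jaw yaw 4.17 tilt 0.03 F [-0.2  0.7 -0.3] w 0.0953
[[0.29, -0.09, -0.01], [0.001, 0.0, -0.0]]
--
```

Call:
move_arm:
  increments:
    - [-1, [0.28, -0.09, 0], [0, 0, 0]]
    - [-1, [0, 0, 0], [0, 0, 0]]
    - [-1, [0, 0, 0], [0, 0, 0]]
    - [-1, [0, 0, 0], [0, 0, 0]]

```text
time_s: 3.62
tcp_pos: [0.5376, -0.0547, 0.0206]
ee_rot: [2.987, 1.571, 1.489]
ft_force: [-0.2, -0.0, -0.9]
grip_width: 0.0951
```

Call:
move_arm:
  increments:
    - [1, [0, 0, 0], [0, 0, 0]]
    - [1, [0, 0, 0], [0, 0, 0]]
    - [1, [0, 0, 0], [0, 0, 0]]
    - [1, [0, 0, 0], [0, 0, 0]]
    - [1, [0, 0, 0], [0, 0, 0]]

```text
time_s: 4.03
tcp_pos: [0.5378, -0.0546, 0.0206]
ee_rot: [1.273, 1.571, -0.225]
ft_force: [0.3, 0.6, 0.5]
grip_width: 0.0667
```

Call:
move_arm:
  increments:
    - [1, [0, 0, 0], [0, 0, 0]]
    - [1, [0, 0, 0], [0, 0, 0]]
    - [1, [0, 0, 0], [0, 0, 0]]
    - [1, [0, 0, 0], [0, 0, 0]]
    - [1, [0, 0, 0], [0, 0, 0]]

```text
time_s: 4.45
tcp_pos: [0.5377, -0.0546, 0.0205]
ee_rot: [2.419, 1.571, 0.921]
ft_force: [-0.1, 0.0, -0.5]
grip_width: 0.0394
```

Call:
move_arm:
  increments:
    - [1, [0, 0, 0], [0, 0, 0]]
    - [1, [0, 0, 0], [0, 0, 0]]
    - [1, [-0.3, 0, 0], [0, 0, 0]]
    - [1, [-0.3, 0, 0], [0, 0, 0]]
    - [1, [-0.3, 0, 0], [0, 0, 0]]

```text
time_s: 4.87
tcp_pos: [0.5378, -0.0546, 0.0486]
ee_rot: [1.392, 1.571, -0.106]
ft_force: [-0.1, 0.6, 0.3]
grip_width: 0.0394
```

```bash
python3 - <<'E'
from h import *
plan((497.2,282.3,49))
E
```

```text
t 4.87 at [537.8 -54.6  48.6] jaw yaw 4.17 tilt 0.01 F [-0.1  0.6  0.3] w 0.0394
[[-0.0, -0.04, -0.94], [0.0, 0.0, -0.0]]
[[-0.0, -0.04, -0.94], [0.0, 0.0, -0.0]]
[[-0.0, -0.04, -0.94], [0.0, 0.0, -0.0]]
[[-0.0, -0.05, -0.94], [0.0, 0.0, -0.0]]
[[-0.0, -0.05, -0.94], [0.0, 0.0, -0.0]]
[[-0.0, -0.05, -0.94], [0.0, 0.0, -0.0]]
[[-0.0, -0.05, -0.94], [0.0, 0.0, -0.0]]
[[-0.0, -0.05, -0.94], [0.0, 0.0, -0.0]]
[[-0.0, -0.05, -0.94], [0.0, 0.0, -0.0]]
[[-0.0, -0.05, -0.94], [0.0, 0.0, -0.0]]
[[-0.0, -0.05, -0.94], [0.0, 0.0, -0.0]]
[[-0.0, -0.05, -0.94], [0.0, 0.0, -0.0]]
--
```

Call:
move_arm:
  increments:
    - [1, [0, -0.02, -0.3], [0, 0, 0]]
    - [1, [0, -0.03, -0.6], [0, 0, 0]]
    - [1, [0, -0.04, -0.85], [0, 0, 0]]
    - [1, [0, -0.05, -0.9], [0, 0, 0]]
    - [1, [0, -0.05, -0.9], [0, 0, 0]]

```text
time_s: 5.28
tcp_pos: [0.5241, 0.0526, 0.0481]
ee_rot: [1.824, 1.57, 0.325]
ft_force: [0.1, 0.7, -1.2]
grip_width: 0.0395
```

Call:
move_arm:
  increments:
    - [1, [0, -0.05, -0.9], [0, 0, 0]]
    - [1, [0, -0.05, -0.9], [0, 0, 0]]
    - [1, [0, -0.05, -0.9], [0, 0, 0]]
    - [1, [0, -0.05, -0.9], [0, 0, 0]]
    - [1, [0, -0.05, -0.9], [0, 0, 0]]

```text
time_s: 5.7
tcp_pos: [0.5064, 0.1872, 0.048]
ee_rot: [2.05, 1.57, 0.552]
ft_force: [0.8, -0.2, -1.1]
grip_width: 0.0396
```

Call:
move_arm:
  increments:
    - [1, [0, -0.04, -0.9], [0, 0, 0]]
    - [1, [0, -0.04, -0.9], [0, 0, 0]]
    - [1, [0, -0.03, -0.7], [0, 0, 0]]
    - [1, [0, -0.02, -0.5], [0, 0, 0]]
    - [1, [0, -0.01, -0.23], [0, 0, 0]]

```text
time_s: 6.12
tcp_pos: [0.4951, 0.284, 0.048]
ee_rot: [2.499, 1.57, 1.003]
ft_force: [-0.3, -0.2, -0.7]
grip_width: 0.0401
```

Call:
move_arm:
  increments:
    - [1, [0, 0, 0], [0, 0, 0]]
    - [1, [0, 0, 0], [0, 0, 0]]
    - [1, [0, 0, 0], [0, 0, 0]]

```text
time_s: 6.37
tcp_pos: [0.4957, 0.2809, 0.0475]
ee_rot: [-0.57, 1.57, -2.068]
ft_force: [-0.5, 0.5, -0.7]
grip_width: 0.0399
```

```bash
python3 - <<'E'
from h import *
snap('scene','s3');s=snap('wrist','w3')
a=cv2.imread('pics/s3.png')[110:230,280:460];b=cv2.imread('pics/w3.png')
cv2.imwrite('pics/m3.png',np.hstack([cv2.resize(a,(450,300),interpolation=2),cv2.resize(b[:,:], (350,300))]))
plan((497.2,282.3,21.0))
E
```

```text
t 6.47 at [495.8 280.7  47.5] jaw yaw 4.1 tilt 0.02 F [ 0.3  0.  -1.2] w 0.0396
[[0.88, 0.05, -0.05], [0.001, 0.0, 0.0]]
--
```

View pics/m3.png

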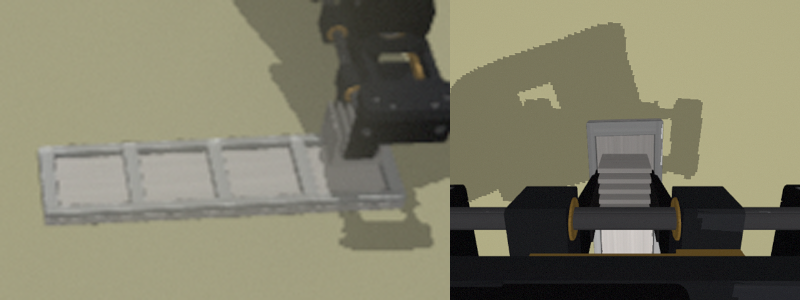

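The heatsink is held upright and centred over the leftmost place. Lowering it slowly.

Call:
move_arm:
  increments:
    - [1, [0.3, 0.03, -0.03], [0, 0, 0]]
    - [1, [0.3, 0.02, -0.02], [0, 0, 0]]
    - [1, [0.2, 0, 0], [0, 0, 0]]
    - [1, [0.04, 0, 0], [0, 0, 0]]
    - [1, [0, 0, 0], [0, 0, 0]]

```text
time_s: 6.88
tcp_pos: [0.4965, 0.2828, 0.0212]
ee_rot: [-1.243, 1.569, -2.742]
ft_force: [0.1, 0.1, -1.1]
grip_width: 0.0396
```

Call:
move_arm:
  increments:
    - [1, [0, 0, 0], [0, 0, 0]]
    - [1, [0, 0, 0], [0, 0, 0]]

```text
time_s: 7.05
tcp_pos: [0.4972, 0.2833, 0.0223]
ee_rot: [2.628, 1.571, 1.13]
ft_force: [0.2, 0.7, -0.9]
grip_width: 0.0397
```

Call:
move_arm:
  increments:
    - [1, [0.03, 0, 0], [0, 0, 0]]
    - [1, [0.02, 0, 0], [0, 0, 0]]
    - [1, [0, 0, 0], [0, 0, 0]]
    - [1, [0, 0, 0], [0, 0, 0]]

```text
time_s: 7.38
tcp_pos: [0.4971, 0.2832, 0.0209]
ee_rot: [1.799, 1.571, 0.301]
ft_force: [-0.4, 0.0, 0.1]
grip_width: 0.0393
```

Call:
move_arm:
  increments:
    - [1, [0.01, 0, 0], [0, 0, 0]]
    - [1, [0.01, 0, 0], [0, 0, 0]]
    - [1, [0, 0, 0], [0, 0, 0]]

```text
time_s: 7.63
tcp_pos: [0.4972, 0.2833, 0.0206]
ee_rot: [2.371, 1.571, 0.873]
ft_force: [-1.6, -0.4, 1.5]
grip_width: 0.0397
```

Call:
move_arm:
  increments:
    - [-1, [0, 0, 0], [0, 0, 0]]
    - [-1, [0, 0, 0], [0, 0, 0]]
    - [-1, [0, 0, 0], [0, 0, 0]]
    - [-1, [0, 0, 0], [0, 0, 0]]
    - [-1, [0, 0, 0], [0, 0, 0]]

```text
time_s: 8.05
tcp_pos: [0.4971, 0.2832, 0.0202]
ee_rot: [2.875, 1.571, 1.377]
ft_force: [-0.2, 0.4, 0.1]
grip_width: 0.0676
```

Call:
move_arm:
  increments:
    - [-1, [0, 0, 0], [0, 0, 0]]
    - [-1, [0, 0, 0], [0, 0, 0]]
    - [-1, [-0.5, 0, 0], [0, 0, 0]]
    - [-1, [-0.8, 0, 0], [0, 0, 0]]
    - [-1, [-0.7, 0, 0], [0, 0, 0]]

```text
time_s: 8.47
tcp_pos: [0.4966, 0.283, 0.0804]
ee_rot: [-1.248, 1.569, -2.746]
ft_force: [0.2, 0.2, 0.4]
grip_width: 0.0945
```

```bash
python3 - <<'E'
from h import *
snap('scene','s4'); a=cv2.imread('pics/s4.png')[110:230,280:460]; cv2.imwrite('pics/s4c.png',cv2.resize(a,(450,300),interpolation=2))
plan((542.4,-127.2,80))
E
```

```text
t 8.52 at [499.8 284.5  86. ] jaw yaw 4.17 tilt 0.42 F [2.3 1.8 2. ] w 0.0943
[[0.01, 0.03, 0.92], [0.0, -0.0, -0.0]]
[[0.01, 0.03, 0.92], [0.0, -0.0, -0.0]]
[[0.01, 0.03, 0.92], [0.0, -0.0, -0.0]]
[[0.01, 0.03, 0.92], [0.0, -0.0, -0.0]]
[[0.01, 0.03, 0.92], [0.0, -0.0, -0.0]]
[[0.01, 0.03, 0.92], [0.0, -0.0, -0.0]]
[[0.01, 0.03, 0.92], [0.0, -0.0, -0.0]]
[[0.01, 0.03, 0.92], [0.0, -0.0, -0.0]]
[[0.01, 0.03, 0.92], [0.0, -0.0, -0.0]]
[[0.01, 0.03, 0.92], [0.0, -0.0, -0.0]]
[[0.01, 0.03, 0.92], [0.0, -0.0, -0.0]]
[[0.01, 0.03, 0.92], [0.0, -0.0, -0.0]]
[[0.01, 0.03, 0.92], [0.0, -0.0, -0.0]]
[[0.01, 0.03, 0.92], [0.0, -0.0, -0.0]]
[[0.01, 0.03, 0.92], [0.0, -0.0, -0.0]]
--
```

View pics/s4c.png

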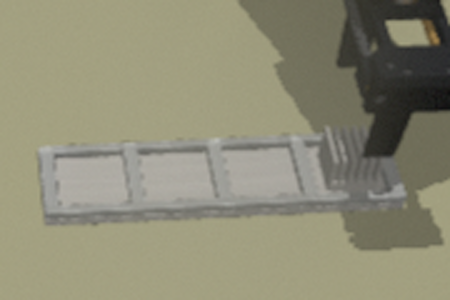

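The heatsink stands free in the far-left place. On to the capacitor.

Call:
move_arm:
  increments:
    - [-1, [0, 0.03, 0.3], [0, 0, 0]]
    - [-1, [0, 0.03, 0.6], [0, 0, 0]]
    - [-1, [0, 0.03, 0.95], [0, 0, 0]]
    - [-1, [0, 0.03, 0.95], [0, 0, 0]]
    - [-1, [0, 0.03, 0.95], [0, 0, 0]]

```text
time_s: 8.93
tcp_pos: [0.5087, 0.1696, 0.0786]
ee_rot: [-1.307, 1.568, -2.804]
ft_force: [0.7, 0.0, -0.8]
grip_width: 0.0949
```

Call:
move_arm:
  increments:
    - [-1, [0, 0.03, 0.95], [0, 0, 0]]
    - [-1, [0, 0.03, 0.95], [0, 0, 0]]
    - [-1, [0, 0.03, 0.95], [0, 0, 0]]
    - [-1, [0, 0.03, 0.95], [0, 0, 0]]
    - [-1, [0, 0.03, 0.95], [0, 0, 0]]

```text
time_s: 9.35
tcp_pos: [0.5234, 0.0276, 0.0786]
ee_rot: [-1.601, 1.568, -3.099]
ft_force: [-1.1, -0.2, 0.3]
grip_width: 0.0953
```

Call:
move_arm:
  increments:
    - [-1, [0, 0.03, 0.95], [0, 0, 0]]
    - [-1, [0, 0.03, 0.95], [0, 0, 0]]
    - [-1, [0.2, 0.03, 0.95], [0, 0, 0]]
    - [-1, [0.3, 0.03, 0.95], [0, 0, 0]]
    - [-1, [0.3, 0.03, 0.85], [0, 0, 0]]

```text
time_s: 9.77
tcp_pos: [0.5383, -0.1113, 0.0548]
ee_rot: [-1.672, 1.569, 3.113]
ft_force: [0.5, 0.4, -0.1]
grip_width: 0.095
```

Call:
move_arm:
  increments:
    - [-1, [0.2, 0, 0.5], [0, 0, 0]]
    - [-1, [0, 0, 0.2], [0, 0, 0]]
    - [-1, [0, 0, 0], [0, 0, 0]]
    - [-1, [0, 0, 0], [0, 0, 0]]
    - [-1, [0, 0, 0], [0, 0, 0]]

```text
time_s: 10.18
tcp_pos: [0.5407, -0.1294, 0.0503]
ee_rot: [-3.106, 1.571, 1.679]
ft_force: [0.7, 0.4, 0.6]
grip_width: 0.0949
```

```bash
python3 - <<'E'
from h import *
plan((542.4,-127.2,24))
E
```

```text
t 10.18 at [ 540.7 -129.4   50.3] jaw yaw 4.21 tilt 0.02 F [0.7 0.4 0.6] w 0.0949
[[0.88, 0.06, -0.07], [0.001, -0.0, 0.0]]
--
```

Call:
move_arm:
  increments:
    - [-1, [0.3, 0.03, -0.04], [0, 0, 0]]
    - [-1, [0.38, 0.03, -0.03], [0, 0, 0]]
    - [-1, [0.2, 0, 0], [0, 0, 0]]
    - [-1, [0, 0, 0], [0, 0, 0]]
    - [-1, [0, 0, 0], [0, 0, 0]]

```text
time_s: 10.6
tcp_pos: [0.5417, -0.1273, 0.0227]
ee_rot: [-1.968, 1.569, 2.818]
ft_force: [-0.3, -0.0, -0.2]
grip_width: 0.0952
```

Call:
move_arm:
  increments:
    - [-1, [0, 0, 0], [0, 0, 0]]
    - [1, [0, 0, 0], [0, 0, 0]]
    - [1, [0, 0, 0], [0, 0, 0]]
    - [1, [0, 0, 0], [0, 0, 0]]
    - [1, [0, 0, 0], [0, 0, 0]]

```text
time_s: 11.02
tcp_pos: [0.5427, -0.1281, 0.0242]
ee_rot: [1.178, 1.57, -0.32]
ft_force: [0.5, -0.4, 0.4]
grip_width: 0.0741
```

Call:
move_arm:
  increments:
    - [1, [0, 0, 0], [0, 0, 0]]
    - [1, [0, 0, 0], [0, 0, 0]]
    - [1, [0, 0, 0], [0, 0, 0]]
    - [1, [0, 0, 0], [0, 0, 0]]
    - [1, [0, 0, 0], [0, 0, 0]]

```text
time_s: 11.43
tcp_pos: [0.5424, -0.128, 0.0239]
ee_rot: [2.379, 1.571, 0.881]
ft_force: [0.4, 0.3, -0.5]
grip_width: 0.0403
```

Call:
move_arm:
  increments:
    - [1, [0, 0, 0], [0, 0, 0]]
    - [1, [0, 0, 0], [0, 0, 0]]
    - [1, [0, 0, 0], [0, 0, 0]]
    - [1, [0, 0, 0], [0, 0, 0]]

```text
time_s: 11.77
tcp_pos: [0.5424, -0.128, 0.0238]
ee_rot: [-1.93, 1.571, 2.855]
ft_force: [0.0, 0.3, -0.5]
grip_width: 0.0354
```

Call:
move_arm:
  increments:
    - [1, [0, 0, 0], [0, 0, 0]]
    - [1, [-0.2, 0, 0], [0, 0, 0]]
    - [1, [-0.3, 0, 0], [0, 0, 0]]
    - [1, [-0.3, 0, 0], [0, 0, 0]]
    - [1, [-0.1, 0, 0], [0, 0, 0]]

```text
time_s: 12.18
tcp_pos: [0.5438, -0.1284, 0.0533]
ee_rot: [1.182, 1.567, -0.316]
ft_force: [-0.7, -0.6, -0.7]
grip_width: 0.0359
```

Call:
move_arm:
  increments:
    - [1, [0, -0.01, -0.3], [0, 0, 0]]
    - [1, [0, -0.03, -0.6], [0, 0, 0]]
    - [1, [0, -0.04, -0.85], [0, 0, 0]]
    - [1, [0, -0.04, -0.9], [0, 0, 0]]
    - [1, [0, -0.04, -0.9], [0, 0, 0]]

```text
time_s: 12.6
tcp_pos: [0.5294, -0.0207, 0.0508]
ee_rot: [-2.766, 1.57, 2.018]
ft_force: [1.0, 0.0, -0.9]
grip_width: 0.0351
```

Call:
move_arm:
  increments:
    - [1, [0, -0.04, -0.9], [0, 0, 0]]
    - [1, [0, -0.04, -0.9], [0, 0, 0]]
    - [1, [0, -0.04, -0.9], [0, 0, 0]]
    - [1, [0, -0.04, -0.9], [0, 0, 0]]
    - [1, [0, -0.04, -0.9], [0, 0, 0]]

```text
time_s: 13.02
tcp_pos: [0.5133, 0.1139, 0.0508]
ee_rot: [-2.515, 1.571, 2.27]
ft_force: [0.8, 0.6, -0.8]
grip_width: 0.0356
```

Call:
move_arm:
  increments:
    - [1, [0, -0.03, -0.9], [0, 0, 0]]
    - [1, [0, -0.03, -0.9], [0, 0, 0]]
    - [1, [0, -0.02, -0.8], [0, 0, 0]]
    - [1, [0, -0.02, -0.5], [0, 0, 0]]
    - [1, [0, 0, -0.27], [0, 0, 0]]

```text
time_s: 13.43
tcp_pos: [0.5029, 0.2149, 0.0508]
ee_rot: [-2.584, 1.57, 2.203]
ft_force: [0.4, -0.9, -0.8]
grip_width: 0.0353
```

Call:
move_arm:
  increments:
    - [1, [0, 0, 0], [0, 0, 0]]
    - [1, [0, 0, 0], [0, 0, 0]]
    - [1, [0, 0, 0], [0, 0, 0]]
    - [1, [0, 0, 0], [0, 0, 0]]
    - [1, [0, 0, 0], [0, 0, 0]]

```text
time_s: 13.85
tcp_pos: [0.5039, 0.2119, 0.0508]
ee_rot: [-0.835, 1.571, -2.334]
ft_force: [0.2, 0.1, -0.0]
grip_width: 0.0357
```

```bash
python3 - <<'E'
from h import *
plan((503.7,212,24.5))
E
```

```text
t 13.85 at [503.9 211.9  50.8] jaw yaw 4.09 tilt 0.01 F [ 0.2  0.1 -0. ] w 0.0357
[[0.88, -0.01, -0.01], [0.001, 0.0, 0.0]]
--
```

Descending; the grasp was at z = 23.8 mm.

Call:
move_arm:
  increments:
    - [1, [0.25, 0, 0], [0, 0, 0]]
    - [1, [0.3, 0, 0], [0, 0, 0]]
    - [1, [0.2, 0, 0], [0, 0, 0]]
    - [1, [0.08, 0, 0], [0, 0, 0]]
    - [1, [0, 0, 0], [0, 0, 0]]

```text
time_s: 14.27
tcp_pos: [0.503, 0.2124, 0.0247]
ee_rot: [-1.342, 1.569, -2.84]
ft_force: [-0.3, -0.2, -1.0]
grip_width: 0.0355
```

Call:
move_arm:
  increments:
    - [1, [0, 0, 0], [0, 0, 0]]
    - [1, [0, 0, 0], [0, 0, 0]]
    - [1, [0.02, 0, 0], [0, 0, 0]]
    - [1, [0, 0, 0], [0, 0, 0]]
    - [1, [0, 0, 0], [0, 0, 0]]

```text
time_s: 14.68
tcp_pos: [0.5039, 0.2128, 0.0255]
ee_rot: [1.825, 1.57, 0.327]
ft_force: [-1.1, -0.5, -0.5]
grip_width: 0.0355
```

Call:
move_arm:
  increments:
    - [1, [0.02, 0, 0], [0, 0, 0]]
    - [1, [0.02, 0, 0], [0, 0, 0]]
    - [1, [0.01, 0, 0], [0, 0, 0]]
    - [1, [0, 0, 0], [0, 0, 0]]
    - [1, [0, 0, 0], [0, 0, 0]]

```text
time_s: 15.1
tcp_pos: [0.5038, 0.2127, 0.0239]
ee_rot: [1.296, 1.571, -0.202]
ft_force: [0.2, -0.5, -0.9]
grip_width: 0.0358
```

Call:
move_arm:
  increments:
    - [1, [0.01, 0, 0], [0, 0, 0]]
    - [1, [0, 0, 0], [0, 0, 0]]
    - [1, [0, 0, 0], [0, 0, 0]]

```text
time_s: 15.35
tcp_pos: [0.5038, 0.2127, 0.0239]
ee_rot: [-1.494, 1.571, -2.992]
ft_force: [-1.4, -1.1, 2.1]
grip_width: 0.0355
```

Call:
move_arm:
  increments:
    - [-1, [0, 0, 0], [0, 0, 0]]
    - [-1, [0, 0, 0], [0, 0, 0]]
    - [-1, [0, 0, 0], [0, 0, 0]]
    - [-1, [0, 0, 0], [0, 0, 0]]
    - [-1, [0, 0, 0], [0, 0, 0]]

```text
time_s: 15.77
tcp_pos: [0.5038, 0.2127, 0.0234]
ee_rot: [-2.371, 1.571, 2.415]
ft_force: [-0.2, 0.2, 0.9]
grip_width: 0.0634
```

Call:
move_arm:
  increments:
    - [-1, [0, 0, 0], [0, 0, 0]]
    - [-1, [0, 0, 0], [0, 0, 0]]
    - [-1, [-0.4, 0, 0], [0, 0, 0]]
    - [-1, [-0.8, 0, 0], [0, 0, 0]]
    - [-1, [-0.7, 0, 0], [0, 0, 0]]

```text
time_s: 16.18
tcp_pos: [0.5033, 0.2126, 0.0815]
ee_rot: [-1.383, 1.57, -2.881]
ft_force: [0.9, -0.5, 0.4]
grip_width: 0.0938
```

Call:
move_arm:
  increments:
    - [-1, [0, 0.02, 0.3], [0, 0, 0]]
    - [-1, [0, 0.02, 0.6], [0, 0, 0]]
    - [-1, [0, 0.02, 0.95], [0, 0, 0]]
    - [-1, [0, 0.02, 0.95], [0, 0, 0]]
    - [-1, [0, 0.02, 0.95], [0, 0, 0]]

```text
time_s: 16.6
tcp_pos: [0.5148, 0.0994, 0.0807]
ee_rot: [0.764, 1.571, -0.733]
ft_force: [-0.1, 0.1, 0.5]
grip_width: 0.095
```

Call:
move_arm:
  increments:
    - [-1, [0, 0.02, 0.95], [0, 0, 0]]
    - [-1, [0, 0.02, 0.95], [0, 0, 0]]
    - [-1, [0, 0.02, 0.95], [0, 0, 0]]
    - [-1, [0, 0.02, 0.95], [0, 0, 0]]
    - [-1, [0, 0.02, 0.95], [0, 0, 0]]

```text
time_s: 17.02
tcp_pos: [0.528, -0.0429, 0.0807]
ee_rot: [0.858, 1.571, -0.64]
ft_force: [0.3, -0.2, 0.6]
grip_width: 0.0948
```

Call:
move_arm:
  increments:
    - [-1, [0, 0.02, 0.95], [0, 0, 0]]
    - [-1, [0, 0.02, 0.95], [0, 0, 0]]
    - [-1, [0.2, 0.02, 0.95], [0, 0, 0]]
    - [-1, [0.2, 0.02, 0.85], [0, 0, 0]]
    - [-1, [0.2, 0.01, 0.7], [0, 0, 0]]

```text
time_s: 17.43
tcp_pos: [0.5405, -0.175, 0.0626]
ee_rot: [0.682, 1.57, -0.817]
ft_force: [-0.6, 0.6, -0.4]
grip_width: 0.0951
```

Call:
move_arm:
  increments:
    - [-1, [0.2, 0, 0.5], [0, 0, 0]]
    - [-1, [0, 0, 0.3], [0, 0, 0]]
    - [-1, [0, 0, 0], [0, 0, 0]]
    - [-1, [0, 0, 0], [0, 0, 0]]
    - [-1, [0, 0, 0], [0, 0, 0]]

```text
time_s: 17.85
tcp_pos: [0.5424, -0.1957, 0.0568]
ee_rot: [2.421, 1.57, 0.924]
ft_force: [0.4, 0.5, -0.0]
grip_width: 0.0954
```

```bash
python3 - <<'E'
from h import *
snap('scene','s5'); a=cv2.imread('pics/s5.png')[140:220,110:460]; cv2.imwrite('pics/s5c.png',cv2.resize(a,(800,183),interpolation=2))
plan((542.6,-199.5,20))
E
```

```text
t 17.9 at [ 542.5 -195.6   56.9] jaw yaw 4.24 tilt 0.02 F [-0.  -0.1 -0.4] w 0.0953
[[0.62, -0.0, 0.06], [0.001, -0.0, -0.0]]
[[0.62, -0.0, 0.06], [0.001, -0.0, -0.0]]
--
```

View pics/s5c.png

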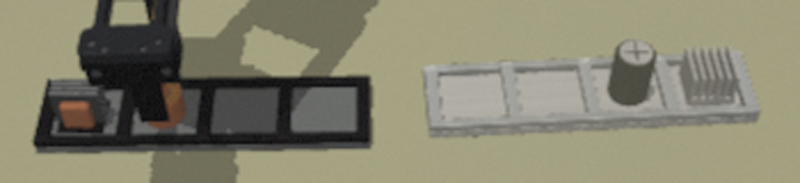

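The capacitor and heatsink stand upright in the two left places, and the jaws straddle the choke. Descending on it.

Call:
move_arm:
  increments:
    - [-1, [0.4, 0, 0.06], [0, 0, 0]]
    - [-1, [0.4, 0, 0.06], [0, 0, 0]]
    - [-1, [0.25, 0, 0], [0, 0, 0]]
    - [-1, [0.1, 0, 0], [0, 0, 0]]
    - [-1, [0, 0, 0], [0, 0, 0]]

```text
time_s: 18.32
tcp_pos: [0.5413, -0.1994, 0.02]
ee_rot: [-2.098, 1.567, 2.687]
ft_force: [0.3, -0.1, 0.1]
grip_width: 0.0949
```

Call:
move_arm:
  increments:
    - [-1, [0, 0, 0], [0, 0, 0]]
    - [-1, [0, 0, 0], [0, 0, 0]]
    - [-1, [0, 0, 0], [0, 0, 0]]

```text
time_s: 18.57
tcp_pos: [0.5431, -0.2004, 0.0226]
ee_rot: [1.047, 1.57, -0.451]
ft_force: [0.4, -0.4, 0.2]
grip_width: 0.0951
```

Call:
move_arm:
  increments:
    - [-1, [0.07, 0, -0.02], [0, 0, 0]]
    - [1, [0, 0, 0], [0, 0, 0]]
    - [1, [0, 0, 0], [0, 0, 0]]
    - [1, [0, 0, 0], [0, 0, 0]]
    - [1, [0, 0, 0], [0, 0, 0]]

```text
time_s: 18.98
tcp_pos: [0.5426, -0.1996, 0.02]
ee_rot: [1.137, 1.571, -0.361]
ft_force: [0.4, 0.6, 0.8]
grip_width: 0.0736
```

Call:
move_arm:
  increments:
    - [1, [0, 0, 0], [0, 0, 0]]
    - [1, [0, 0, 0], [0, 0, 0]]
    - [1, [0, 0, 0], [0, 0, 0]]
    - [1, [0, 0, 0], [0, 0, 0]]
    - [1, [0, 0, 0], [0, 0, 0]]

```text
time_s: 19.4
tcp_pos: [0.5426, -0.1996, 0.02]
ee_rot: [0.574, 1.571, -0.924]
ft_force: [-0.6, 0.3, 0.0]
grip_width: 0.0405
```

Call:
move_arm:
  increments:
    - [1, [0, 0, 0], [0, 0, 0]]
    - [1, [0, 0, 0], [0, 0, 0]]
    - [1, [0, 0, 0], [0, 0, 0]]
    - [1, [0, 0, 0], [0, 0, 0]]

```text
time_s: 19.73
tcp_pos: [0.5426, -0.1996, 0.02]
ee_rot: [0.936, 1.571, -0.562]
ft_force: [-0.4, -0.4, 0.3]
grip_width: 0.036
```

Call:
move_arm:
  increments:
    - [1, [0, 0, 0], [0, 0, 0]]
    - [1, [-0.2, 0, 0], [0, 0, 0]]
    - [1, [-0.3, 0, 0], [0, 0, 0]]
    - [1, [-0.3, 0, 0], [0, 0, 0]]
    - [1, [-0.1, 0, 0], [0, 0, 0]]

```text
time_s: 20.15
tcp_pos: [0.5438, -0.2001, 0.0494]
ee_rot: [1.074, 1.567, -0.424]
ft_force: [0.3, -0.8, -0.6]
grip_width: 0.0361
```

```bash
python3 - <<'E'
from h import *
snap('scene','s6'); a=cv2.imread('pics/s6.png')[130:215,110:240]; snap('wrist','w6'); b=cv2.imread('pics/w6.png')[180:330,200:460]
cv2.imwrite('pics/s6c.png',np.hstack([cv2.resize(a,(390,255),interpolation=2),cv2.resize(b,(400,255))]))
plan()
E
```

```text
t 20.25 at [ 543.7 -200.1   48.8] jaw yaw 4.17 tilt 0.18 F [ 0.2  0.  -1.2] w 0.036
```

View pics/s6c.png

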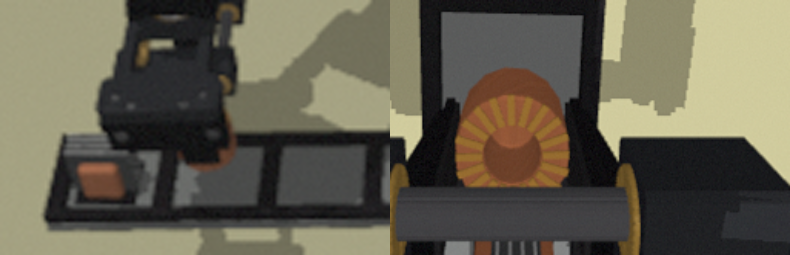

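The choke is lifted and level in the jaws. The grip reads 36 mm, not 38, so I'll check from depth where it sits relative to the TCP.

```bash
python3 - <<'E'
from h import *
for n in ('w6','s6'):
    s=dict(np.load(n+'.npz')); P=cloud(s); f=s['frame'].astype(int)
    m=(f[...,0]-f[...,2]>40)&(P[...,2]>.035)&(P[...,2]<.085)&(abs(P[...,1]+.2)<.06)&(abs(P[...,0]-.543)<.06)
    m[(P[...,1]<-.235)]=0
    q=P[m]; print(n,len(q),np.round(q.min(0),4),np.round(q.max(0),4),np.round(np.percentile(q[:,2],[5,50,95]),4))
    t=q[q[:,2]>np.percentile(q[:,2],95)-.004]; print(np.round(t.min(0),4),np.round(t.max(0),4))
E
```

```text
w6 4379 [ 0.5265 -0.2116  0.0393] [ 0.5711 -0.1812  0.0841] [0.0419 0.0649 0.0669]
[ 0.5265 -0.2116  0.0629] [ 0.5711 -0.1812  0.0841]
s6 29 [ 0.5366 -0.2057  0.0383] [ 0.5628 -0.1818  0.0668] [0.0406 0.043  0.0504]
[ 0.5366 -0.1862  0.0467] [ 0.5554 -0.1825  0.0668]
```

The choke's front edge is at y = −0.181, so it is centred in the jaws (−0.200). Carrying it over.

Call:
move_arm:
  increments:
    - [1, [0, -0.01, -0.3], [0, 0, 0]]
    - [1, [0, -0.02, -0.6], [0, 0, 0]]
    - [1, [0, -0.02, -0.85], [0, 0, 0]]
    - [1, [0, -0.02, -0.9], [0, 0, 0]]
    - [1, [0, -0.02, -0.9], [0, 0, 0]]

```text
time_s: 20.67
tcp_pos: [0.5312, -0.092, 0.0464]
ee_rot: [-2.13, 1.57, 2.655]
ft_force: [-0.0, 0.9, -1.2]
grip_width: 0.0364
```

Call:
move_arm:
  increments:
    - [1, [0, -0.02, -0.9], [0, 0, 0]]
    - [1, [0, -0.02, -0.9], [0, 0, 0]]
    - [1, [0, -0.02, -0.9], [0, 0, 0]]
    - [1, [0, -0.02, -0.9], [0, 0, 0]]
    - [1, [0, -0.02, -0.9], [0, 0, 0]]

```text
time_s: 21.08
tcp_pos: [0.5182, 0.0427, 0.0465]
ee_rot: [-1.854, 1.57, 2.931]
ft_force: [0.2, 0.1, -0.9]
grip_width: 0.0362
```

Call:
move_arm:
  increments:
    - [1, [0, -0.02, -0.9], [0, 0, 0]]
    - [1, [0, -0.02, -0.9], [0, 0, 0]]
    - [1, [0, -0.01, -0.8], [0, 0, 0]]
    - [1, [0, 0, -0.5], [0, 0, 0]]
    - [1, [0, 0, -0.31], [0, 0, 0]]

```text
time_s: 21.5
tcp_pos: [0.5092, 0.1448, 0.0464]
ee_rot: [-1.825, 1.57, 2.963]
ft_force: [0.1, 0.6, -0.7]
grip_width: 0.0364
```

Call:
move_arm:
  increments:
    - [1, [0, 0, 0], [0, 0, 0]]
    - [1, [0, 0, 0], [0, 0, 0]]
    - [1, [0, 0, 0], [0, 0, 0]]
    - [1, [0, 0, 0], [0, 0, 0]]
    - [1, [0, 0, 0], [0, 0, 0]]

```text
time_s: 21.92
tcp_pos: [0.5105, 0.142, 0.0469]
ee_rot: [-0.552, 1.571, -2.051]
ft_force: [0.7, -0.5, -0.8]
grip_width: 0.0364
```

```bash
python3 - <<'E'
from h import *
plan((510.3,142.9,21))
E
```

```text
t 21.92 at [510.5 142.   46.9] jaw yaw 4.09 tilt 0.01 F [ 0.7 -0.5 -0.8] w 0.0364
[[0.86, -0.0, -0.03], [0.001, 0.0, 0.0]]
--
```

Call:
move_arm:
  increments:
    - [1, [0.25, 0, -0.02], [0, 0, 0]]
    - [1, [0.3, 0, 0], [0, 0, 0]]
    - [1, [0.2, 0, 0], [0, 0, 0]]
    - [1, [0.08, 0, 0], [0, 0, 0]]
    - [1, [0, 0, 0], [0, 0, 0]]

```text
time_s: 22.33
tcp_pos: [0.5095, 0.1432, 0.0208]
ee_rot: [-1.469, 1.568, -2.967]
ft_force: [0.2, 0.3, -1.5]
grip_width: 0.0363
```

Call:
move_arm:
  increments:
    - [1, [0, 0, 0], [0, 0, 0]]
    - [1, [0, 0, 0], [0, 0, 0]]
    - [1, [0.02, 0, 0], [0, 0, 0]]
    - [1, [0, 0, 0], [0, 0, 0]]
    - [1, [0, 0, 0], [0, 0, 0]]

```text
time_s: 22.75
tcp_pos: [0.5105, 0.1435, 0.0217]
ee_rot: [1.714, 1.57, 0.216]
ft_force: [0.4, -0.3, -0.3]
grip_width: 0.036
```

Call:
move_arm:
  increments:
    - [1, [0.02, 0, 0], [0, 0, 0]]
    - [1, [0.02, 0, 0], [0, 0, 0]]
    - [1, [0.01, 0, 0], [0, 0, 0]]
    - [1, [0, 0, 0], [0, 0, 0]]
    - [1, [0, 0, 0], [0, 0, 0]]

```text
time_s: 23.17
tcp_pos: [0.5104, 0.1434, 0.02]
ee_rot: [1.436, 1.571, -0.062]
ft_force: [-0.5, -0.0, -0.8]
grip_width: 0.0362
```

Call:
move_arm:
  increments:
    - [1, [0.01, 0, 0], [0, 0, 0]]
    - [1, [0, 0, 0], [0, 0, 0]]
    - [1, [0, 0, 0], [0, 0, 0]]

```text
time_s: 23.42
tcp_pos: [0.5103, 0.1434, 0.0199]
ee_rot: [-1.448, 1.571, -2.946]
ft_force: [-1.1, -0.9, 3.0]
grip_width: 0.0364
```

Call:
move_arm:
  increments:
    - [-1, [0, 0, 0], [0, 0, 0]]
    - [-1, [0, 0, 0], [0, 0, 0]]
    - [-1, [0, 0, 0], [0, 0, 0]]
    - [-1, [0, 0, 0], [0, 0, 0]]
    - [-1, [0, 0, 0], [0, 0, 0]]

```text
time_s: 23.83
tcp_pos: [0.5104, 0.1434, 0.0196]
ee_rot: [1.331, 1.571, -0.167]
ft_force: [-0.0, -0.2, -0.1]
grip_width: 0.0642
```

Call:
move_arm:
  increments:
    - [-1, [0, 0, 0], [0, 0, 0]]
    - [-1, [0, 0, 0], [0, 0, 0]]
    - [-1, [-0.4, 0, 0], [0, 0, 0]]
    - [-1, [-0.8, 0, 0], [0, 0, 0]]
    - [-1, [-0.8, 0, 0], [0, 0, 0]]

```text
time_s: 24.25
tcp_pos: [0.5094, 0.1432, 0.08]
ee_rot: [-1.48, 1.568, -2.978]
ft_force: [1.0, -1.0, 0.5]
grip_width: 0.0938
```

Call:
move_arm:
  increments:
    - [-1, [0, 0.02, 0.3], [0, 0, 0]]
    - [-1, [0, 0.02, 0.6], [0, 0, 0]]
    - [-1, [0, 0.02, 0.95], [0, 0, 0]]
    - [-1, [0, 0.02, 0.95], [0, 0, 0]]
    - [-1, [0, 0.02, 0.95], [0, 0, 0]]

```text
time_s: 24.67
tcp_pos: [0.5215, 0.0302, 0.0802]
ee_rot: [1.313, 1.57, -0.184]
ft_force: [0.2, 0.0, 0.6]
grip_width: 0.095
```

Call:
move_arm:
  increments:
    - [-1, [0, 0.02, 0.95], [0, 0, 0]]
    - [-1, [0, 0.02, 0.95], [0, 0, 0]]
    - [-1, [0, 0.02, 0.95], [0, 0, 0]]
    - [-1, [0, 0.02, 0.95], [0, 0, 0]]
    - [-1, [0, 0.02, 0.95], [0, 0, 0]]

```text
time_s: 25.08
tcp_pos: [0.5347, -0.1122, 0.0801]
ee_rot: [1.107, 1.57, -0.391]
ft_force: [0.8, 0.1, -0.5]
grip_width: 0.095
```

Call:
move_arm:
  increments:
    - [-1, [0, 0.02, 0.95], [0, 0, 0]]
    - [-1, [0, 0.02, 0.95], [0, 0, 0]]
    - [-1, [0, 0.02, 0.95], [0, 0, 0]]
    - [-1, [0, 0.02, 0.85], [0, 0, 0]]
    - [-1, [0, 0.01, 0.7], [0, 0, 0]]

```text
time_s: 25.5
tcp_pos: [0.547, -0.2442, 0.08]
ee_rot: [0.536, 1.57, -0.963]
ft_force: [-0.3, 0.2, -1.0]
grip_width: 0.0955
```

Call:
move_arm:
  increments:
    - [-1, [0, 0, 0.5], [0, 0, 0]]
    - [-1, [0, 0, 0.4], [0, 0, 0]]
    - [-1, [0, 0, 0.1], [0, 0, 0]]
    - [-1, [0, 0, 0], [0, 0, 0]]
    - [-1, [0, 0, 0], [0, 0, 0]]

```text
time_s: 25.92
tcp_pos: [0.5492, -0.2711, 0.0795]
ee_rot: [-2.663, 1.57, 2.122]
ft_force: [0.4, -0.1, 1.6]
grip_width: 0.0952
```

```bash
python3 - <<'E'
from h import *
plan((548.3,-271,20.5))
snap('scene','s7'); a=cv2.imread('pics/s7.png')[140:220,110:460]; snap('wrist','w7'); b=cv2.imread('pics/w7.png')
cv2.imwrite('pics/s7c.png',np.vstack([cv2.resize(a,(700,160),interpolation=2),cv2.resize(b[60:340,:],(700,350))]))
P=cloud(dict(np.load('w7.npz'))).reshape(-1,3)
q=P[(P[:,2]>.044)&(P[:,2]<.053)&(abs(P[:,0]-.548)<.025)&(abs(P[:,1]+.27)<.035)]
print(len(q),cv2.minAreaRect((q[:,:2]*1000).astype(np.float32)) if len(q) else '')
E
```

```text
t 25.92 at [ 549.2 -271.1   79.5] jaw yaw 4.19 tilt 0.04 F [ 0.4 -0.1  1.6] w 0.0952
[[0.66, -0.01, -0.0], [0.0, -0.0, 0.0]]
[[0.66, -0.01, -0.0], [0.0, -0.0, 0.0]]
[[0.66, -0.01, -0.0], [0.0, -0.0, 0.0]]
--
2023 ((550.6345825195312, -270.6438903808594), (19.993059158325195, 42.83555221557617), 0.7424916625022888)
```

View pics/s7c.png

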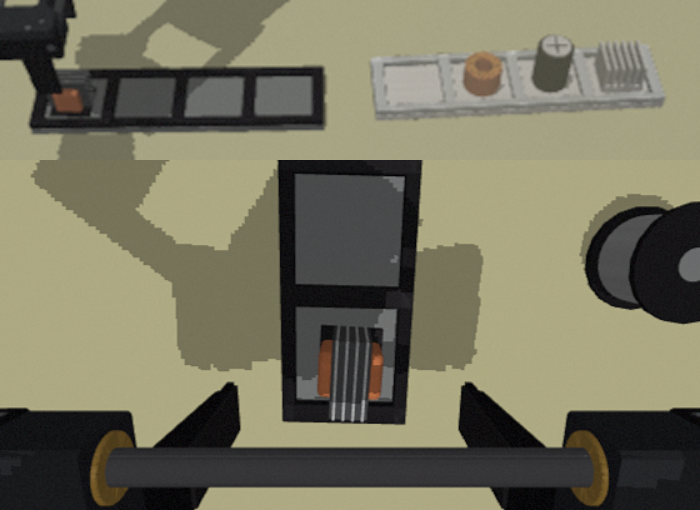

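Three parts are placed correctly. The transformer's yaw is about 0.7°, so I'll turn the jaws 3.4° to match and descend.

Call:
move_arm:
  increments:
    - [-1, [0.4, 0.05, 0], [0.019, 0, 0]]
    - [-1, [0.6, 0, 0], [0, 0, 0]]
    - [-1, [0.5, 0, 0], [0, 0, 0]]
    - [-1, [0.3, 0, 0], [0, 0, 0]]
    - [-1, [0.1, 0, 0], [0, 0, 0]]

```text
time_s: 26.43
tcp_pos: [0.5497, -0.2702, 0.0206]
ee_rot: [-2.156, 1.567, 2.571]
ft_force: [0.2, -0.4, -0.6]
grip_width: 0.095
```

Call:
move_arm:
  increments:
    - [-1, [0, 0, 0], [0, 0, 0]]
    - [-1, [0, 0, 0], [0, 0, 0]]
    - [-1, [0, 0, 0], [0, 0, 0]]
    - [-1, [0, 0, 0], [0, 0, 0]]

```text
time_s: 26.77
tcp_pos: [0.5516, -0.2722, 0.0239]
ee_rot: [1.026, 1.569, -0.531]
ft_force: [-0.3, -0.0, 0.6]
grip_width: 0.0949
```

```bash
python3 - <<'E'
from h import *
plan((550.2,-270.7,20),yaw=np.radians(.7))
E
```

```text
t 26.77 at [ 551.6 -272.2   23.9] jaw yaw 0.75 tilt 0.12 F [-0.3 -0.   0.6] w 0.0949
[[0.13, -0.05, -0.05], [0.0, 0.0, -0.001]]
--
```

Call:
move_arm:
  increments:
    - [-1, [0.1, -0.04, -0.05], [0, 0, 0]]
    - [-1, [0, 0, 0], [0, 0, 0]]
    - [1, [0, 0, 0], [0, 0, 0]]
    - [1, [0, 0, 0], [0, 0, 0]]
    - [1, [0, 0, 0], [0, 0, 0]]

```text
time_s: 27.18
tcp_pos: [0.5496, -0.2703, 0.0197]
ee_rot: [0.914, 1.571, -0.644]
ft_force: [0.1, -0.1, -0.1]
grip_width: 0.0807
```

Call:
move_arm:
  increments:
    - [1, [0, 0, 0], [0, 0, 0]]
    - [1, [0, 0, 0], [0, 0, 0]]
    - [1, [0, 0, 0], [0, 0, 0]]
    - [1, [0, 0, 0], [0, 0, 0]]
    - [1, [0, 0, 0], [0, 0, 0]]

```text
time_s: 27.6
tcp_pos: [0.5496, -0.2703, 0.0196]
ee_rot: [-2.761, 1.571, 1.965]
ft_force: [0.5, -0.1, 0.2]
grip_width: 0.0472
```

Call:
move_arm:
  increments:
    - [1, [0, 0, 0], [0, 0, 0]]
    - [1, [0, 0, 0], [0, 0, 0]]
    - [1, [0, 0, 0], [0, 0, 0]]
    - [1, [0, 0, 0], [0, 0, 0]]
    - [1, [0, 0, 0], [0, 0, 0]]

```text
time_s: 28.02
tcp_pos: [0.5496, -0.2702, 0.0197]
ee_rot: [-1.818, 1.571, 2.908]
ft_force: [0.4, 0.6, -0.4]
grip_width: 0.0336
```

Call:
move_arm:
  increments:
    - [1, [0, 0, 0], [0, 0, 0]]
    - [1, [-0.2, 0, 0], [0, 0, 0]]
    - [1, [-0.3, 0, 0], [0, 0, 0]]
    - [1, [-0.3, 0, 0], [0, 0, 0]]
    - [1, [-0.1, 0, 0], [0, 0, 0]]

```text
time_s: 28.43
tcp_pos: [0.5507, -0.2709, 0.0489]
ee_rot: [1.021, 1.568, -0.537]
ft_force: [1.0, -0.0, -1.8]
grip_width: 0.0336
```

```bash
python3 - <<'E'
from h import *
plan((516.8,73.3,50),yaw=np.radians(4.7))
snap('wrist','w8')
E
```

```text
t 28.43 at [ 550.7 -270.9   48.9] jaw yaw 0.75 tilt 0.18 F [ 1.  -0.  -1.8] w 0.0336
[[-0.0, -0.08, -0.96], [-0.002, 0.0, -0.0]]
[[-0.0, -0.08, -0.96], [-0.002, 0.0, -0.0]]
[[-0.0, -0.07, -0.96], [-0.002, 0.0, -0.0]]
[[-0.0, -0.07, -0.96], [-0.002, 0.0, -0.0]]
[[-0.0, -0.06, -0.96], [-0.002, 0.0, -0.0]]
[[-0.0, -0.05, -0.96], [-0.002, 0.0, -0.0]]
[[-0.0, -0.05, -0.96], [-0.002, 0.0, -0.0]]
[[-0.0, -0.04, -0.96], [-0.002, 0.0, -0.0]]
[[-0.0, -0.04, -0.96], [-0.002, 0.0, -0.0]]
[[-0.0, -0.03, -0.96], [-0.002, 0.0, -0.0]]
[[-0.0, -0.03, -0.96], [-0.002, 0.0, -0.0]]
[[-0.0, -0.02, -0.96], [-0.002, 0.0, -0.0]]
--
```

View pics/w8.png

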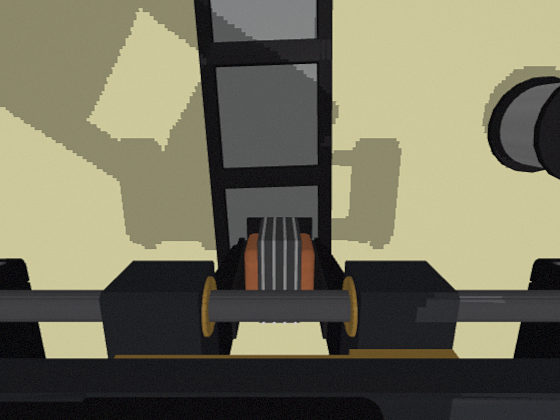

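The transformer is held squarely by its coil, level. Carrying it to the last place.

Call:
move_arm:
  increments:
    - [1, [0, 0, 0], [-0.022, 0, 0]]
    - [1, [0, 0, -0.3], [0, 0, 0]]
    - [1, [0, 0, -0.6], [0, 0, 0]]
    - [1, [0, -0.01, -0.85], [0, 0, 0]]
    - [1, [0, -0.01, -0.9], [0, 0, 0]]

```text
time_s: 28.9
tcp_pos: [0.5418, -0.1892, 0.0463]
ee_rot: [-2.594, 1.57, 2.197]
ft_force: [0.7, -0.5, -2.9]
grip_width: 0.0341
```

Call:
move_arm:
  increments:
    - [1, [0, -0.01, -0.9], [0, 0, 0]]
    - [1, [0, -0.01, -0.9], [0, 0, 0]]
    - [1, [0, -0.01, -0.9], [0, 0, 0]]
    - [1, [0, -0.01, -0.9], [0, 0, 0]]
    - [1, [0, -0.01, -0.9], [0, 0, 0]]

```text
time_s: 29.32
tcp_pos: [0.5286, -0.0539, 0.0463]
ee_rot: [-2.38, 1.57, 2.413]
ft_force: [1.0, -0.7, -1.9]
grip_width: 0.0342
```

Call:
move_arm:
  increments:
    - [1, [0, -0.02, -0.9], [0, 0, 0]]
    - [1, [0, -0.02, -0.9], [0, 0, 0]]
    - [1, [0, -0.02, -0.9], [0, 0, 0]]
    - [1, [0, -0.02, -0.8], [0, 0, 0]]
    - [1, [0, 0, -0.5], [0, 0, 0]]

```text
time_s: 29.73
tcp_pos: [0.5158, 0.0661, 0.0463]
ee_rot: [-2.34, 1.569, 2.455]
ft_force: [-0.4, -0.3, -2.3]
grip_width: 0.0337
```

Call:
move_arm:
  increments:
    - [1, [0, 0, -0.35], [0, 0, 0]]
    - [1, [0, 0, 0], [0, 0, 0]]
    - [1, [0, 0, 0], [0, 0, 0]]
    - [1, [0, 0, 0], [0, 0, 0]]
    - [1, [0, 0, 0], [0, 0, 0]]

```text
time_s: 30.15
tcp_pos: [0.5168, 0.0725, 0.0466]
ee_rot: [-0.271, 1.571, -1.76]
ft_force: [0.1, 0.4, -2.7]
grip_width: 0.0337
```

```bash
python3 - <<'E'
from h import *
plan((516.8,73.3,21),yaw=np.radians(4.7))
E
```

```text
t 30.15 at [516.8  72.5  46.6] jaw yaw 4.64 tilt 0.01 F [ 0.1  0.4 -2.7] w 0.0337
[[0.85, 0.0, -0.03], [-0.0, 0.0, 0.0]]
--
```

Call:
move_arm:
  increments:
    - [1, [0.25, 0, -0.02], [0, 0, 0]]
    - [1, [0.3, 0, 0], [0, 0, 0]]
    - [1, [0.2, 0, 0], [0, 0, 0]]
    - [1, [0.08, 0, 0], [0, 0, 0]]
    - [1, [0, 0, 0], [0, 0, 0]]

```text
time_s: 30.57
tcp_pos: [0.5159, 0.0735, 0.0205]
ee_rot: [-1.611, 1.568, -3.1]
ft_force: [-0.1, 0.8, -3.1]
grip_width: 0.0343
```

Call:
move_arm:
  increments:
    - [1, [0, 0, 0], [0, 0, 0]]
    - [1, [0, 0, 0], [0, 0, 0]]
    - [1, [0.01, 0, 0], [0, 0, 0]]
    - [1, [0, 0, 0], [0, 0, 0]]
    - [1, [0, 0, 0], [0, 0, 0]]

```text
time_s: 30.98
tcp_pos: [0.5169, 0.0739, 0.0216]
ee_rot: [1.51, 1.57, 0.021]
ft_force: [-0.1, 0.7, -1.9]
grip_width: 0.0341
```

Call:
move_arm:
  increments:
    - [1, [0.02, 0, 0], [0, 0, 0]]
    - [1, [0.02, 0, 0], [0, 0, 0]]
    - [1, [0.02, 0, 0], [0, 0, 0]]
    - [1, [0, 0, 0], [0, 0, 0]]
    - [1, [0, 0, 0], [0, 0, 0]]

```text
time_s: 31.4
tcp_pos: [0.5167, 0.0738, 0.0196]
ee_rot: [-1.897, 1.571, 2.898]
ft_force: [0.2, -0.4, -2.9]
grip_width: 0.0335
```

Call:
move_arm:
  increments:
    - [1, [0.01, 0, 0], [0, 0, 0]]
    - [1, [0, 0, 0], [0, 0, 0]]
    - [1, [0, 0, 0], [0, 0, 0]]

```text
time_s: 31.65
tcp_pos: [0.5167, 0.0738, 0.0196]
ee_rot: [-1.603, 1.571, -3.091]
ft_force: [-1.1, -0.3, 1.5]
grip_width: 0.0339
```

Call:
move_arm:
  increments:
    - [-1, [0, 0, 0], [0, 0, 0]]
    - [-1, [0, 0, 0], [0, 0, 0]]
    - [-1, [0, 0, 0], [0, 0, 0]]
    - [-1, [0, 0, 0], [0, 0, 0]]
    - [-1, [0, 0, 0], [0, 0, 0]]

```text
time_s: 32.07
tcp_pos: [0.5169, 0.0738, 0.0195]
ee_rot: [1.517, 1.57, 0.028]
ft_force: [0.1, -0.2, 0.6]
grip_width: 0.0616
```

Call:
move_arm:
  increments:
    - [-1, [0, 0, 0], [0, 0, 0]]
    - [-1, [0, 0, 0], [0, 0, 0]]
    - [-1, [-0.4, 0, 0], [0, 0, 0]]
    - [-1, [-0.8, 0, 0], [0, 0, 0]]
    - [-1, [-0.9, 0, 0], [0, 0, 0]]

```text
time_s: 32.48
tcp_pos: [0.5153, 0.0737, 0.0822]
ee_rot: [-1.614, 1.567, -3.102]
ft_force: [0.8, 0.4, 0.3]
grip_width: 0.0931
```

Call:
move_arm:
  increments:
    - [-1, [-0.7, 0, 0.6], [0, 0, 0]]
    - [-1, [-0.7, 0, 0.9], [0, 0, 0]]
    - [-1, [-0.7, 0, 0.9], [0, 0, 0]]
    - [-1, [-0.5, 0, 0.9], [0, 0, 0]]
    - [-1, [0, 0, 0.9], [0, 0, 0]]

```text
time_s: 32.9
tcp_pos: [0.5296, -0.0534, 0.1662]
ee_rot: [1.295, 1.562, -0.193]
ft_force: [0.3, 0.1, 0.1]
grip_width: 0.095
```

Call:
move_arm:
  increments:
    - [-1, [0, 0, 0.9], [0, 0, 0]]
    - [-1, [0, 0, 0.9], [0, 0, 0]]
    - [-1, [0, 0, 0.6], [0, 0, 0]]
    - [-1, [0, 0, 0.3], [0, 0, 0]]
    - [-1, [0, 0, 0], [0, 0, 0]]

```text
time_s: 33.32
tcp_pos: [0.5339, -0.134, 0.1611]
ee_rot: [1.013, 1.57, -0.478]
ft_force: [0.2, -0.1, -0.6]
grip_width: 0.095
```

```bash
python3 - <<'E'
from h import *
c=np.array([507,177.8]);th=np.radians(5.35);A=np.array([[np.cos(th),np.sin(th)],[-np.sin(th),np.cos(th)]])
for n in ('top','scene'):
    s=snap(n,n+'9'); P=cloud(s).reshape(-1,3)
    for nm,p,z in (('heat',105,.03),('cap',35,.054),('choke',-35,.03),('tr',-105,.042)):
        l=(P[:,:2]*1000-c)@A.T
        m=(abs(l[:,0])<34)&(abs(l[:,1]-p)<33)&(P[:,2]>z)&(P[:,2]<.08); r=cv2.minAreaRect(l[m].astype(np.float32))
        print(n,nm,m.sum(),np.round(r[0]-np.array([0,p]),1),np.round(r[1],1),round(r[2],1),'ztop',np.round(np.percentile(P[m,2],90),4))
a=cv2.imread('pics/top9.png')[100:290,100:430];b=cv2.imread('pics/scene9.png')[140:300,120:450]
cv2.imwrite('pics/f9.png',np.vstack([cv2.resize(b,(594,288),interpolation=2),cv2.resize(a[:,:],(594,300))]))
plan()
E
```

```text
top heat 355 [0.3 0.8] [42.1 39.9] 88.6 ztop 0.0433
top cap 244 [ 0.2 -0.2] [35.2 33.9] 59.8 ztop 0.0616
top choke 200 [-0.5 -0.3] [36.8 35.1] 85.1 ztop 0.0384
top tr 202 [-1.2  0.5] [41.2 24.7] 85.4 ztop 0.0501
scene heat 377 [0.1 1. ] [41.5 43.4] 88.9 ztop 0.0449
scene cap 211 [ 1.5 -0.7] [34.4 33.5] 60.5 ztop 0.0632
scene choke 228 [0.5 0.1] [36.6 37.3] 45.1 ztop 0.0402
scene tr 226 [ 3.  -0.1] [41.8 28.2] 88.2 ztop 0.0515
t 33.42 at [ 533.7 -132.   160.6] jaw yaw 4.7 tilt 0.03 F [0.8 0.3 0.4] w 0.0947
```

View pics/f9.png

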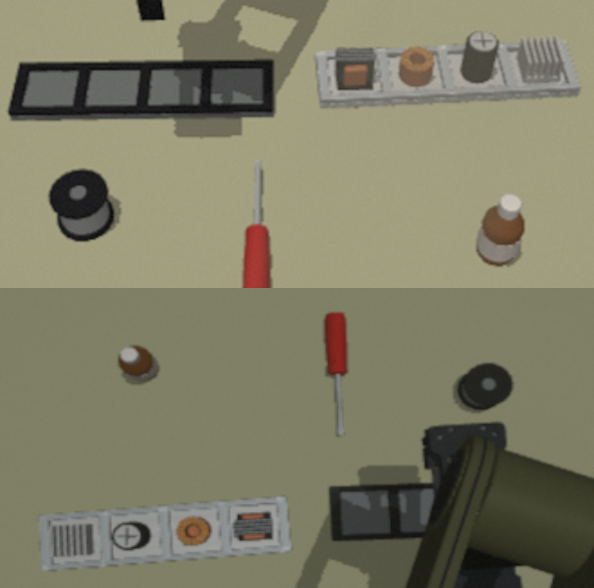

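All four parts are upright and seated in the right order, and the bystanders have not moved. Handing in.

```bash
python3 -c "
from rig import bot; print(bot.close_job())"
```

```text
the job is handed in; nothing more can be done
None
```

All four components now stand in the aluminium rack in their original order, left to right: heatsink, capacitor, choke, transformer. I handed the job in at 33.4 s on the robot's clock; the hand-in gives no verdict.

- **Handling:** I gripped each part along its x and lifted it about 30 mm. I lowered each until the wrist force showed floor contact, then released it. The arm ended clear of everything, with the gripper open.
- **Position:** The top view puts every part within about 1.3 mm of its place's centre. The scene view agrees within about 1.5 mm, except the transformer. There it reads 3.0 mm off in x where the top view reads −1.2 mm, because that camera also sees the transformer's side. Both readings are well inside the 14 mm limit.
- **Height:** The tops stand at about the same heights as at the start, so the parts sit flat on the floors of their places.
- **Bystanders:** The spool, flux bottle and screwdriver look unmoved in the last pictures. I did not measure their final positions.
- **Odd reading:** The gripper closed to 36 mm on the choke, not its stated 38 mm diameter. A depth check showed it centred in the jaws, so I carried on.

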